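Stack two wedge stones into a level perch for the ramekin

ROBOT

A 7-joint arm with a two-finger parallel gripper is mounted at the origin on the work surface. World frame = base frame: x ahead of the robot, y to its left, z up, the work surface at z = 0. Lengths are in mm, angles in rad, forces in N, time in s.
With the tool pointing down it reaches from about 425 to 800 mm from the base axis. Payload 8.3 kg.
Tool frame: the origin (TCP) lies at the very end of the fingers, on their centre line; the grasp point (between the pads) lies behind it (ctrl.tcp_to_grasp is the z of the grasp point in the tool frame, in mm); z points along the fingers, y is the line along which they close (so a half turn about z gives the same grasp; the last joint's range is limited). The gripper opens to 85 mm and grips with 20 to 120 N. Pads are 22 mm wide; open, the fingers measure 114 mm over their backs; the gripper's body (76 mm by 85 mm) begins 54 mm behind the grasp point. The pads swing forward as they close: fully open they stand 13 mm farther back than shut.
Start: joints at [-1.18, 0.383, 0.016, 1.37, -0.006, 1.388, -0.046], TCP at [273.935, 561.747, 196.279] pointing down, gripper open.
Joint ranges: [-2.95, 2.95], [-0.25, 2.06], [-1.52, 1.56], [0.18, 2.33], [-1.44, 4.58], [0.02, 2.06], [-3.01, 3.01]. Speed limits (rad/s): [2.39, 2.39, 3.01, 3.01, 3.14, 3.14, 3.14].

INTERFACE

Orientations are given as a unit quaternion [w, x, y, z].
In Python, from cell import monitor, optics, ctrl gives the robot as it stands.
- The arm moves only by the tool play_rows, never from a script. Its argument "rows" is a list of rows, each a list of 7 numbers: the turn, a rotation vector about the world's x, y, z in rad, then the shift along the world's x, y, z in cm, then the opening, from -1 (shut) to 1 (fully open). In form: [[rx, ry, rz, x, y, z, gripper], ...]. A call has exactly 10 rows; each row shifts and turns the commanded pose from where the row before left it; what a row does not reach is not made up. A row lasts 1/10 s, in which the tool goes at most 50 mm and 8.59 degrees, less where a joint would pass 70% of its speed; a pose out of reach is approached as far as the arm can. A call is refused whole if a number of a shift passes 5 or a number of a turn 0.15, either way. A call with a gripper value outside its range is refused whole. The fingers move at their own pace and stop on an object; "newtons" is the grip in N (left out, the last holds). Time passes only in rows, so rows that do not move let the fingers close, or fill a call up. It gives the time, the measured TCP pose, the force, the opening and the grip force at its end, in the units of the state.
- monitor.observe(): the state, without advancing time (a new reading comes with each control period).
- optics.camera(name): name is "scene" or "top"; returns a dict with "frame" (420x560x3 uint8, blue, green, red), "camera_matrix" (3x3 intrinsics, pixels), "R" (3x3) and "t" (3): a world point X has camera coordinates R X + t. Camera axes: x right, y down, z forward; pixel columns grow to the right and rows downward; lengths in mm; the calibration is good to about 2 mm. A picture is of the moment at which its call begins. There is no depth.
- ctrl.finish_job(): hands the job in; it is judged then, once.
The state is a dict: "time_s": time; "joints": joint angles; "qd": joint speeds; "tau": joint torques, N m; "tcp_pos": TCP position; "tool_rot": TCP orientation; "force": force on the tool from outside, world axes, zero at the start; "torque": the same for the moment, N m; "grip_width": opening from 0.0 (shut) to 1.0 (fully open); "gripper_force": force on a finger pad.
Only numpy, scipy, OpenCV 4.12 (cv2) and the standard library are available. Lean on these libraries where they do the work, as an engineer would, in place of code of your own. Each camera call takes 0.05 s, during which the arm holds its last target. There are 200 camera calls.

TASK

Build a dry, level perch for the ramekin: take the buff stone off the caddy's sloping rest and lay it along the dark stone, its thin end over the dark stone's thick end and clear of the raised nub there, so that the two slopes cancel and its flat top lies level. Let go and see that it sits steady by itself, then stand the ramekin upright on top of it and let go. Set both down rather than dropping them, keep the ramekin upright throughout, and do not shift the other things on the sill.

Things in the scene. Friction and masses are not known exactly. Their poses are not given: they have to be found in the camera images.
- capstone_center (a point): Buff sandstone wedge, loose, 0.33 kg, 104 mm long (its x), 56 mm wide (y), straight sides; the point is its centre. z is square to its flat top, 15 mm above the point. The flat underside slopes 12 deg to the top: 30 mm thick at mid-length, 41 at the thick end (+x), 19 at the thin end (-x). It starts underside down on the caddy's rest, thick end uphill, so its top is tilted 40 deg.
- footstone: Dark slate wedge, loose, 0.7 kg, flat on the tile: 140 mm long (its x, -75 to +65), 46 mm wide (y). Origin at tile level on its middle line, z up. Its upper face slopes 12 deg: 50 mm high at the thick end (-x), 34 above the origin, 20 at the thin end (+x).
- footstone_nub (a point): Top of the raised nub on the dark stone's thick end, 57 mm above the tile. The nub is 12 mm long (the dark stone's x = -75 to -63 mm) and 30 mm wide. The buff stone centred over the dark stone's origin, x axes alike, lies level and clears the nub by 10 mm; its top is then 64 mm above the tile.
- ramekin_center (a point): White ceramic ramekin, loose, 0.13 kg, open on top: 42 mm tall, outside diameter 58 mm at the foot and 62 mm at the rim. The point is its centre, half-way up (21 mm above its foot); z is its upright axis.
- caddy: Slim pale plastic caddy, fixed. Origin on the tile under the middle of the sloping rest: a ramp 36 mm wide (y) with a low lip at its foot, rising 28 deg towards +x, 55 mm high at the origin. Under it the pulled-out tray, 110 mm wide, 24 mm high, x -91 to +85 mm. Behind stands the tall holder, x +85 to +171, 150 mm wide, 104 mm high, filled up to 140 mm.
- vase: Olive glass vase, loose, 165 mm tall, 84 mm across; origin under its centre. Leave it alone.
- dish_soap: Clear bottle with a green label, loose, 170 mm tall, 60 mm across; origin under its centre. Leave it alone.
- brush: Yellow silicone bottle brush lying down, 250 mm long (its x, head at +x), 45 mm high; origin under its middle. Leave it alone.
- egg_slicer: Stainless egg slicer frame lying flat, 120 by 92 mm, 16 mm high; origin under its centre. Leave it alone.
- sponge: Green sponge block, 100 by 65 by 30 mm; origin under its centre. Leave it alone.
There are look-alikes about, which are no part of the job. Leave any pink or yellow look-alike of the footstone alone.

How it is judged:
By the outcome, as a careful person would: the job done as asked, in the order asked, and still so for the second after the job is handed in, with the robot touching nothing.
It also fails if it takes over 59 s, if anything falls off the work surface, if the arm or the gripper's body presses on something with over 40 N, if the wrist force passes 120 N, or if a joint passes its speed limit or range.

## Working session

There is one attempt and no reset: what is moved stays moved. The work goes in short steps, Python scripts to look and compute and a tool call to move; the robot and the scene stay as the last step left them, time stands still between calls to the robot, and variables do not carry over. Pictures are saved under pics/ and viewed, at most 10 in all, crops included, and the job is handed in when it is done.

Besides the shell and the picture viewer there is one more tool, called after "Request:" by a JSON object that holds its "fn" and its "kwargs", one argument or row to a line. play_rows: Moves the arm, as the interface text tells. Its arguments: {"type":"object","properties":{"rows":{"type":"array"},"newtons":{"type":"number"}},"required":["rows"]}

```bash
mkdir -p pics; ls
cat > h.py <<'E'
import numpy as np, cv2
from cell import monitor, optics, ctrl
def cam(n):
    c=optics.camera(n); return c['frame'],np.array(c['camera_matrix']),np.array(c['R']),np.array(c['t']).ravel()
def ray(c,uv):
    _,K,R,t=c; d=R.T@np.linalg.inv(K)@np.array([uv[0],uv[1],1.]); return -R.T@t,d/np.linalg.norm(d)
def onz(c,uv,z):
    o,d=ray(c,uv); return o+d*(z-o[2])/d[2]
def tri(c1,a,c2,b):
    o,d=ray(c1,a);p,e=ray(c2,b)
    s=np.linalg.lstsq(np.stack([d,-e],1),p-o,rcond=None)[0]
    A=o+d*s[0];B=p+e*s[1]; return (A+B)/2,np.linalg.norm(A-B)
def proj(c,X):
    _,K,R,t=c; q=K@(R@np.array(X,float)+t); return q[:2]/q[2]
E
python3 - <<'E'
from h import *
for n in('scene','top'):
    c=cam(n); cv2.imwrite(f'pics/{n}0.png',c[0]); np.savez(f'{n}0.npz',f=c[0],K=c[1],R=c[2],t=c[3]); print(n,-c[2].T@c[3],c[2][2])
print(monitor.observe(), ctrl.tcp_to_grasp)
E
```

```text
pics
scene [1162.91127768 -669.28107096  757.09275086] [-0.58799979  0.49470315 -0.63994143]
top [ 393.09036345 -114.36550912 1112.78939799] [ 0.12061084 -0.00572609 -0.99268335]
{'time_s': 0.1, 'joints': array([-1.17990083,  0.38418944,  0.01634361,  1.37104609, -0.00630791,
        1.38818547, -0.04651817]), 'qd': array([ 0.00092952, -0.00108701,  0.00080214, -0.00270168, -0.0013487 ,
        0.00025572,  0.00059761]), 'tau': array([ 3.23832537e-03, -6.29133797e+01,  8.47790893e-01, -3.72752452e+01,
        1.68582634e-02,  1.05045590e-02, -3.11104252e-06]), 'tcp_pos': array([273.71031781, 561.30979388, 195.3579641 ]), 'tool_rot': array([-1.96635878e-04,  2.24920244e-01,  9.74376771e-01, -8.68027730e-04]), 'force': array([0.17479557, 0.28387382, 0.41758718]), 'torque': array([ 0.01164013, -0.0157189 ,  0.00293868]), 'gripper_force': 0.0, 'grip_width': 1.000712519567897} -18.700000000000003
```

View pics/scene0.png

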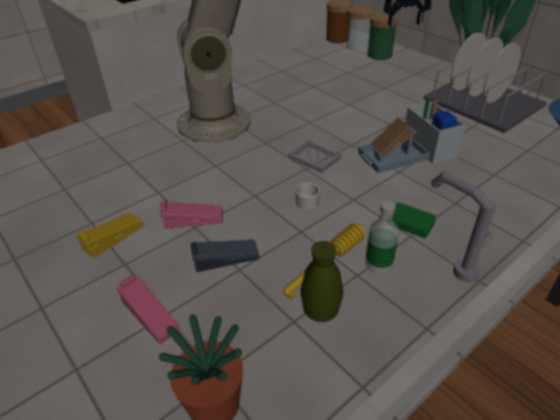

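View pics/top0.png

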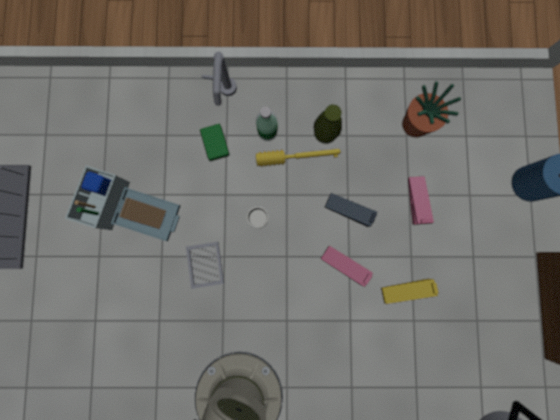

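The candidates for the footstone are dark slate at top (350,209), pink at (346,266) and (420,200), and yellow at (410,291). Only the dark one fits the description. The buff stone is at (143,211) and the ramekin at (258,218). I'll confirm these in one enlarged composite.

Run:
```python
from h import *
def ld(n):
    z=np.load(n+'0.npz'); return z['f'],z['K'],z['R'],z['t']
T=ld('top');S=ld('scene')
def crop(f,x,y,w=80,h=60,s=5): return cv2.resize(f[y:y+h,x:x+w],None,fx=s,fy=s,interpolation=cv2.INTER_CUBIC)
a=np.vstack([np.hstack([crop(T[0],310,180),crop(S[0],185,225)]),np.hstack([crop(T[0],105,180),crop(S[0],355,110)])])
cv2.imwrite('pics/crop1.png',np.clip(a*1.6,0,255).astype(np.uint8))
for n,c in(('top',T),('scene',S)):
    hsv=cv2.cvtColor(c[0],cv2.COLOR_BGR2HSV)
    for nm,roi in(('dark',(310,180,80,60)if n=='top' else (185,225,80,60)),('buff',(105,180,80,60) if n=='top' else (355,110,80,60)),('ram',(240,200,36,36) if n=='top' else (288,175,40,40))):
        x,y,w,h=roi; p=hsv[y:y+h,x:x+w].astype(int); H,Sa,V=p[...,0],p[...,1],p[...,2]
        if nm=='dark': m=(V<95)
        elif nm=='buff': m=(H>3)&(H<25)&(Sa>70)
        else: m=(V>np.median(V)+25)
        m=m.astype(np.uint8); k,l,st,ce=cv2.connectedComponentsWithStats(m); i=1+np.argmax(st[1:,4]); 
        cn=max(cv2.findContours((l==i).astype(np.uint8),0,2)[0],key=cv2.contourArea)
        r=cv2.minAreaRect(cn); print(n,nm,st[i],ce[i]+[x,y],'box',(cv2.boxPoints(r)+[x,y]).round(1).tolist(),'poly',(cv2.approxPolyDP(cn,2,True)[:,0]+[x,y]).tolist(),np.median(V))
```

```text
top dark [ 15  13  52  34 881] [350.58910329 209.99772985] box [[322.9, 208.2], [330.0, 191.6], [377.5, 211.9], [370.3, 228.6]] poly [[329, 194], [326, 208], [365, 226], [371, 225], [376, 215], [375, 211], [338, 195]] 127.0
top buff [ 16  19  44  29 732] [142.32377049 212.97404372] box [[120.5, 215.5], [126.3, 198.1], [164.4, 210.8], [158.6, 228.2]] poly [[126, 200], [122, 216], [159, 226], [164, 211]] 113.0Traceback (most recent call last):
  File "<stdin>", line 15, in <module>
    return _wrapfunc(a, 'argmax', axis=axis, out=out, **kwds)
    return bound(*args, **kwds)
ValueError: attempt to get argmax of an empty sequence
```

View pics/crop1.png

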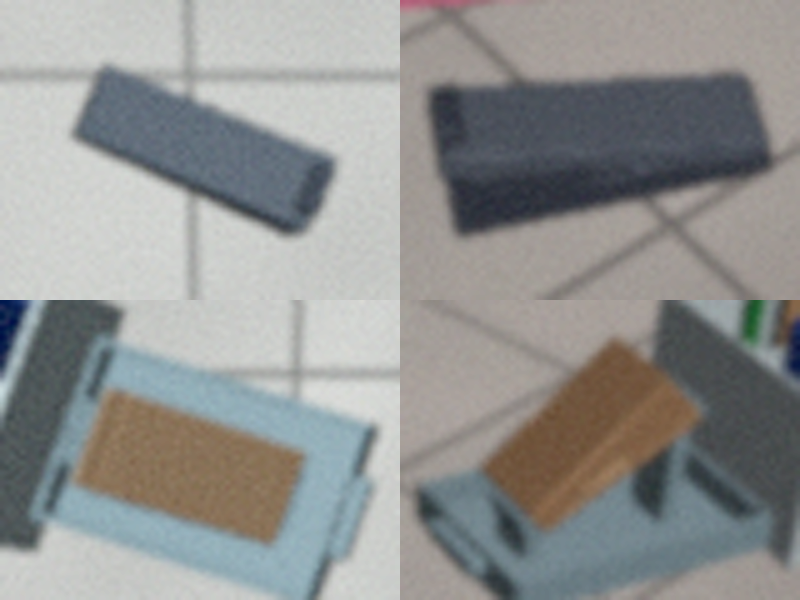

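The crop shows the dark slate stone with its nub at the right end in the top view, around (371,218). The buff stone's thick end points uphill, to the left at about (124,207). The two x axes are nearly parallel.

Run:
```python
from h import *
def ld(n):
    z=np.load(n+'0.npz'); return z['f'],z['K'],z['R'],z['t']
T=ld('top');S=ld('scene')
np.set_printoptions(precision=1,suppress=True)
print('dark thin corners z20',onz(T,(331.4,193.6),20),onz(T,(325,206.6),20),'thick base z50/0',onz(T,(377,212),50),onz(T,(370,226.5),0))
print('scene thin far z20',onz(S,(254,240),20),'thick far z50',onz(S,(191,243),50),'near base thick',onz(S,(197,272),0), 'near base thin',onz(S,(258.6,258),0))
nub=onz(T,(371.5,217.5),57);print('nub top',nub)
# buff corners
tl=tri(T,(127,198.5),S,(415.6,132)); 
print('tri upR?',tri(T,(127,198.5),S,(398,118)),tri(T,(120.6,217.4),S,(398,118)))
print('low', tri(T,(159.4,229),S,(372.4,143)),tri(T,(166,211),S,(382,152)))
for p in[(127,198.5),(120.6,217.4)]: print('up z~107',onz(T,p,107))
for p in[(166,211),(159.4,229)]: print('low z~45',onz(T,p,45))
for n,c,(x,y,w,h) in(('top',T,(240,200,36,36)),('scene',S,(288,175,40,40))):
    g=cv2.cvtColor(c[0],cv2.COLOR_BGR2GRAY)[y:y+h,x:x+w]; g=cv2.GaussianBlur(g,(3,3),0); 
    m=(g>np.median(g)+10).astype(np.uint8); cn=max(cv2.findContours(m,0,2)[0],key=cv2.contourArea)
    (u,v),r=cv2.minEnclosingCircle(cn); print(n,np.median(g),g.max(),u+x,v+y,r, cv2.boundingRect(cn)); 
    if n=='top': print(onz(c,(u+x,v+y),42), onz(c,(u+x+r,v+y),42))
    else: print(onz(c,(u+x,v+y),21))
```

```text
dark thin corners z20 [ 565.1 -263.6   20. ] [ 527.3 -244.6   20. ] thick base z50/0 [ 508.5 -386.1   50. ] [ 471.5 -377.2    0. ]
scene thin far z20 [ 532.3 -245.6   20. ] thick far z50 [ 475.2 -369.8   50. ] near base thick [ 511.7 -385.9    0. ] near base thin [ 567.2 -261.1    0. ]
nub top [ 492.4 -368.6   57. ]
tri upR? (array([524.1, 265.5, 137.3]), np.float64(27.985436322234843)) (array([486. , 302.7, 103.1]), np.float64(6.283887072361035))
low (array([463.1, 222.9,  43. ]), np.float64(5.237470451721959)) (array([513.2, 205.3,  45.5]), np.float64(4.64196851412188))
up z~107 [538.  289.3 107. ]
up z~107 [487.8 303.7 107. ]
low z~45 [511.6 203.6  45. ]
low z~45 [461.3 220.2  45. ]
top 129.0 151 257.4166660308838 218.6666660308838 8.090303421020508 (11, 11, 15, 16)
[490.4 -52.   42. ] [490.4 -74.6  42. ]
scene 99.0 120 306.36206817626953 191.2586212158203 9.024477005004883 (12, 8, 13, 17)
[481.3 -39.9  21. ]
```

Request:
{"fn": "play_rows", "kwargs": {
  "rows": [
    [0, 0, -0.12, 1.6, -2.4, 0, 1],
    [0, 0, -0.145, 2.2, -3.4, 0, 1],
    [0, 0, -0.145, 2.2, -3.5, 0, 1],
    [0, 0, -0.145, 2.3, -3.6, 0, 1],
    [0, 0, -0.145, 2.3, -3.6, 0, 1],
    [0, 0, -0.145, 2.3, -3.6, 0, 1],
    [0, 0, -0.145, 2.3, -3.6, 0, 1],
    [0, 0, -0.145, 2.3, -3.6, 0, 1],
    [0, 0, -0.145, 2.2, -3.5, 0, 1],
    [0, 0, -0.142, 1.9, -3.0, 0, 1]
  ],
  "newtons": 60
}}

```text
time_s: 1.1
tcp_pos: [490.7, 221.3, 196.1]
tool_rot: [0.0, 0.808, 0.589, -0.0]
force: [0.5, 0.0, 0.4]
grip_width: 1.004
gripper_force: 0.0
```

Request:
{"fn": "play_rows", "kwargs": {
  "rows": [
    [0.066, -0.021, 0, 0, 0, -0.5, 1],
    [0.066, -0.021, 0, 0, 0, -0.5, 1],
    [0.066, -0.021, 0, 0, 0, -0.5, 1],
    [0.067, -0.021, 0, 0, 0, -0.5, 1],
    [0.067, -0.021, 0, 0, 0, -0.5, 1],
    [0.067, -0.021, 0, 0, 0, -0.5, 1],
    [0.067, -0.021, 0, 0, 0, -0.5, 1],
    [0.067, -0.021, 0, 0, 0, -0.5, 1],
    [0.067, -0.021, 0, 0, 0, -0.5, 1],
    [0.067, -0.021, 0, 0, 0, -0.5, 1]
  ]
}}

```text
time_s: 2.1
tcp_pos: [490.0, 223.5, 146.4]
tool_rot: [-0.203, 0.757, 0.555, 0.278]
force: [-0.2, 0.2, -0.1]
grip_width: 1.0
gripper_force: 0.0
```

```bash
cat >> h.py <<'E'
from scipy.spatial.transform import Rotation as Ro
def tool():
    s=monitor.observe(); q=s['tool_rot']; return np.array(s['tcp_pos']),Ro.from_quat([q[1],q[2],q[3],q[0]]).as_matrix(),s
def crop(f,x,y,w=80,h=60,s=5): return cv2.resize(f[y:y+h,x:x+w],None,fx=s,fy=s,interpolation=cv2.INTER_CUBIC)
np.set_printoptions(precision=3,suppress=True)
E
python3 - <<'E'
from h import *
T=cam('top');S=cam('scene')
p,R,s=tool(); print(p,'\n',R, s['joints'], s['qd'].max())
a=np.hstack([crop(T[0],95,165,80,100),crop(S[0],345,80,80,100)])
cv2.imwrite('pics/crop2.png',np.clip(a*1.5,0,255).astype(np.uint8))
E
```

```text
[488.682 221.722 143.928] 
 [[ 0.235  0.953  0.193]
 [ 0.729 -0.304  0.613]
 [ 0.643 -0.004 -0.766]] [-0.556  0.059  0.55   2.122 -0.9    0.946  0.221] 0.12463608856662253
```

View pics/crop2.png

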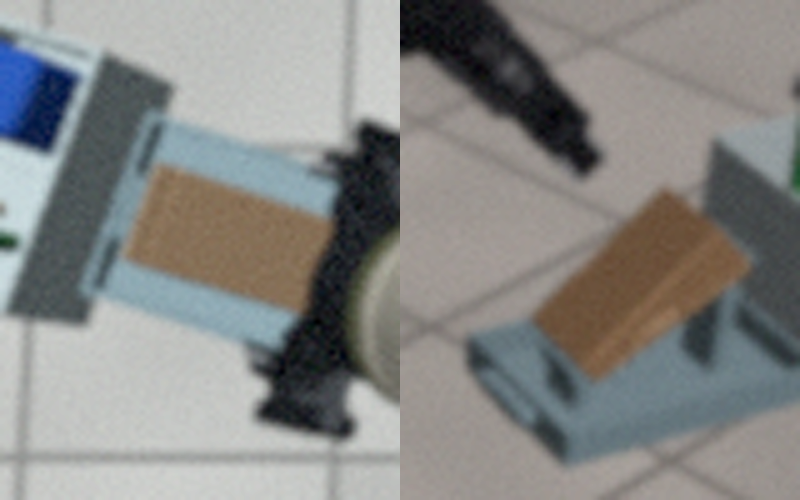

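The tool is square to the buff stone and about 100 mm back along its normal. In the crop the stone spans x 127–330, with the fingers at x 300–375. I'll descend along the tool axis.

Request:
{"fn": "play_rows", "kwargs": {
  "rows": [
    [0, 0, 0, -0.16, -0.62, -0.55, 1],
    [0, 0, 0, -0.16, -0.62, -0.55, 1],
    [0, 0, 0, 0.2, 0.62, -0.77, 1],
    [0, 0, 0, 0.2, 0.62, -0.77, 1],
    [0, 0, 0, 0.2, 0.62, -0.77, 1],
    [0, 0, 0, 0.2, 0.62, -0.77, 1],
    [0, 0, 0, 0.2, 0.62, -0.77, 1],
    [0, 0, 0, 0.2, 0.62, -0.77, 1],
    [0, 0, 0, 0.2, 0.62, -0.77, 1],
    [0, 0, 0, 0.15, 0.5, -0.6, 1]
  ]
}}

```text
time_s: 3.2
tcp_pos: [502.2, 260.4, 74.5]
tool_rot: [-0.203, 0.758, 0.556, 0.276]
force: [-0.2, 0.3, -0.7]
grip_width: 1.001
gripper_force: 0.0
```

Run:
```python
from h import *
T=cam('top')
p,R,s=tool(); print(p,s['force'])
print((np.array([505.4,272.3,54.2])-p)@R)
S=cam('scene')
a=np.hstack([crop(T[0],95,165,80,100),crop(S[0],345,80,80,100)])
cv2.imwrite('pics/crop3.png',np.clip(a*1.5,0,255).astype(np.uint8))
```

```text
[501.633 261.079  73.768] [ 0.204  1.285 -1.552]
[-3.521  0.264 22.595]
```

View pics/crop3.png

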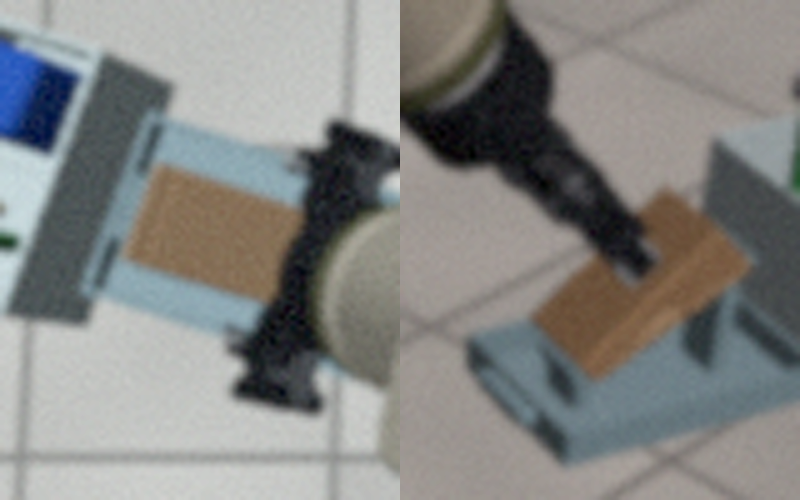

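Request:
{"fn": "play_rows", "kwargs": {
  "rows": [
    [0, 0, 0, 0.08, 0.25, -0.42, 1],
    [0, 0, 0, 0.08, 0.25, -0.42, 1],
    [0, 0, 0, 0.08, 0.25, -0.42, 1],
    [0, 0, 0, 0.06, 0.2, -0.36, 1],
    [0, 0, 0, 0.06, 0.18, -0.34, 1],
    [0, 0, 0, 0, 0, 0, 1],
    [0, 0, 0, 0, 0, 0, -1],
    [0, 0, 0, 0, 0, 0, -1],
    [0, 0, 0, 0, 0, 0, -1],
    [0, 0, 0, 0, 0, 0, -1]
  ],
  "newtons": 60
}}

```text
time_s: 4.3
tcp_pos: [506.0, 271.0, 56.0]
tool_rot: [-0.203, 0.758, 0.556, 0.276]
force: [0.7, 0.6, 0.1]
grip_width: 0.333
gripper_force: 0.0
```

Request:
{"fn": "play_rows", "kwargs": {
  "rows": [
    [0, 0, 0, 0, 0, 0, -1],
    [0, 0, 0, 0, 0, 0, -1],
    [0, 0, 0, 0, 0, 0, -1],
    [0, 0, 0, 0, 0, 0.2, -1],
    [0, 0, 0, 0, -0.1, 0.4, -1],
    [0, 0, 0, -0.1, -0.2, 0.5, -1],
    [0, 0, 0, -0.1, -0.3, 0.8, -1],
    [0, 0, 0, -0.2, -0.6, 1.5, -1],
    [0, 0, 0, -0.2, -0.6, 2.0, -1],
    [0, 0, 0, -0.2, -0.6, 2.0, -1]
  ]
}}

```text
time_s: 5.3
tcp_pos: [497.6, 246.4, 130.9]
tool_rot: [-0.203, 0.758, 0.555, 0.276]
force: [0.2, -0.1, -0.0]
grip_width: 0.003
gripper_force: 0.0
```

Run:
```python
from h import *
T=cam('top');S=cam('scene')
p,R,s=tool(); print(p,s['force'],s['grip_width'],s['gripper_force'],s['joints'])
a=np.hstack([crop(T[0],95,165,80,100),crop(S[0],345,60,80,100)])
cv2.imwrite('pics/crop4.png',np.clip(a*1.5,0,255).astype(np.uint8))
```

```text
[499.76  246.045 133.438] [ 0.518  0.002 -0.972] 0.003360877544292513 0.0 [-0.588  0.1    0.535  2.114 -0.954  0.904  0.237]
```

View pics/crop4.png

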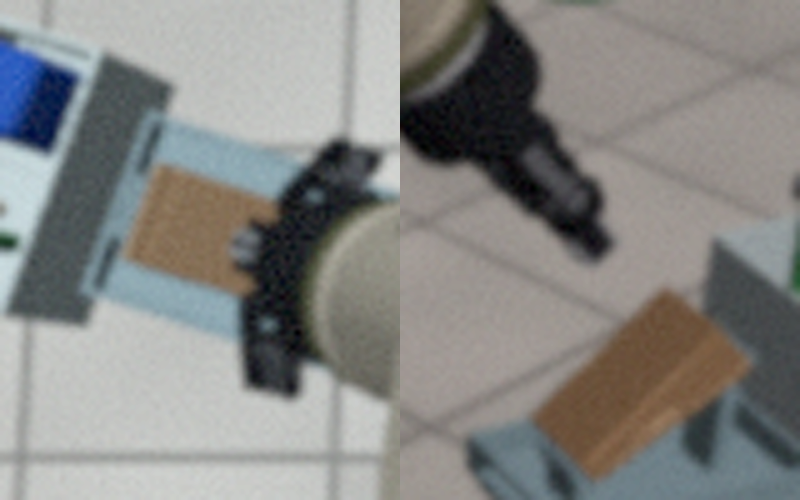

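The fingers closed on nothing and the stone is unmoved. I'll check the reported TCP against the fingertip seen in both views: top at (142,213.6), scene at (386,111).

Run:
```python
from h import *
T=cam('top');S=cam('scene')
p,R,s=tool(); print(p, 'proj',proj(T,p),proj(S,p)); print('tri tip',tri(T,(142,213.6),S,(386,111)))
# expected stone corners under current belief
c=np.array([.301,.954,0]);n=np.array([-.643*.301,-.643*.954,.766]);u=np.array([.766*.301,.766*.954,.643]);v=np.array([-.954,.301,0])
m=np.array([499.4,253.3,78])
for a in(-52,52):
    for b in(-28,28): X=m+a*u+b*v; print(a,b,X,proj(T,X),proj(S,X))
# base / known: caddy holder foot check: start frames same calibration?
z=np.load('top0.npz'); print(np.abs(z['R']-T[2]).max(),np.abs(z['t']-T[3]).max())
```

```text
[498.144 246.988 130.685] proj [139.11  212.532] [390.699 117.238]
tri tip (array([492.73 , 230.989, 153.124]), np.float64(0.9404093531294645))
-52 -28 [514.123 206.872  44.564] [164.923 210.136] [381.755 152.422]
-52 28 [460.699 223.728  44.564] [158.154 229.215] [371.072 142.27 ]
52 -28 [538.101 282.872 111.436] [128.787 198.212] [410.175 124.627]
52 28 [484.677 299.728 111.436] [121.35 218.43] [398.457 115.179]
0.0 0.0
```

The real fingertips sit about 27 mm short of the reported TCP along the tool axis, which explains the miss. I'll go again, 26 mm deeper.

Request:
{"fn": "play_rows", "kwargs": {
  "rows": [
    [0, 0, 0, -0.23, -0.7, -0.62, 1],
    [0, 0, 0, -0.23, -0.7, -0.62, 1],
    [0, 0, 0, -0.23, -0.7, -0.62, 1],
    [0, 0, 0, 0.1, 0.31, -0.38, 1],
    [0, 0, 0, 0.2, 0.61, -0.77, 1],
    [0, 0, 0, 0.2, 0.61, -0.77, 1],
    [0, 0, 0, 0.2, 0.61, -0.77, 1],
    [0, 0, 0, 0.2, 0.61, -0.77, 1],
    [0, 0, 0, 0.2, 0.61, -0.77, 1],
    [0, 0, 0, 0.2, 0.61, -0.77, 1]
  ]
}}

```text
time_s: 6.5
tcp_pos: [504.0, 266.5, 60.4]
tool_rot: [-0.203, 0.757, 0.556, 0.276]
force: [-0.6, -1.1, 0.3]
grip_width: 1.0
gripper_force: 0.0
```

Request:
{"fn": "play_rows", "kwargs": {
  "rows": [
    [0, 0, 0, 0.1, 0.3, -0.38, 1],
    [0, 0, 0, 0.1, 0.3, -0.38, 1],
    [0, 0, 0, 0.1, 0.3, -0.38, 1],
    [0, 0, 0, 0.1, 0.3, -0.38, 1],
    [0, 0, 0, 0.1, 0.3, -0.38, 1],
    [0, 0, 0, 0.1, 0.3, -0.38, 1],
    [0, 0, 0, 0.1, 0.2, -0.3, 1],
    [0, 0, 0, 0, 0, 0, 1],
    [0, 0, 0, 0, 0, 0, 1],
    [0, 0, 0, 0, 0, 0, 1]
  ]
}}

```text
time_s: 7.5
tcp_pos: [511.1, 285.6, 35.5]
tool_rot: [-0.203, 0.758, 0.556, 0.276]
force: [0.1, 0.4, -0.5]
grip_width: 0.998
gripper_force: 0.0
```

Run:
```python
from h import *
p,R,s=tool(); print(p,s['force'],s['grip_width']); print((np.array([510.4,288.2,34.3])-p)@R)
T=cam('top');S=cam('scene')
a=np.hstack([crop(T[0],95,165,80,100),crop(S[0],345,60,80,100)])
cv2.imwrite('pics/crop5.png',np.clip(a*1.5,0,255).astype(np.uint8))
```

```text
[511.054 285.604  35.52 ] [ 0.107  0.434 -0.467] 0.9975694411060865
[ 0.958 -1.404  2.401]
```

View pics/crop5.png

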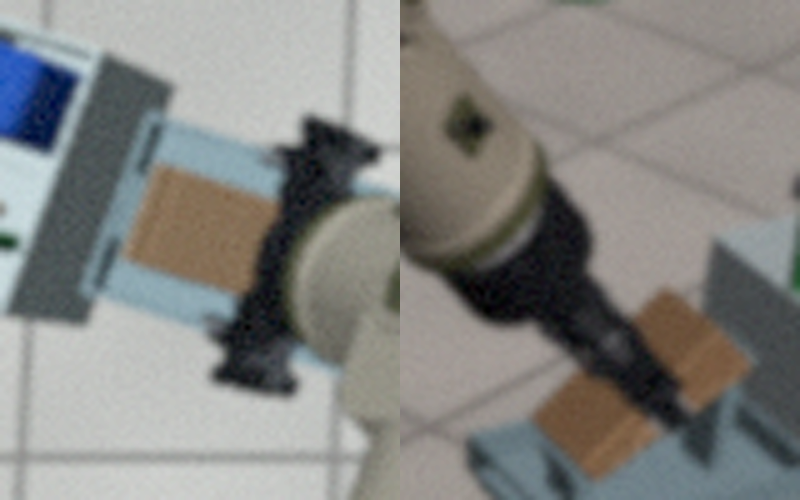

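The near finger now covers the stone's side at mid-length, with its tip near scene-crop (680,425), just past the underside. I'll close and lift.

Request:
{"fn": "play_rows", "kwargs": {
  "rows": [
    [0, 0, 0, 0, 0, 0, -1],
    [0, 0, 0, 0, 0, 0, -1],
    [0, 0, 0, 0, 0, 0, -1],
    [0, 0, 0, 0, 0, 0, -1],
    [0, 0, 0, 0, 0, 0, -1],
    [0, 0, 0, 0, 0, 0, -1],
    [0, 0, 0, 0, 0, 0, -1],
    [0, 0, 0, 0, 0, 0, -1],
    [0, 0, 0, 0, 0, 0, -1],
    [0, 0, 0, 0, 0, 0, -1]
  ],
  "newtons": 60
}}

```text
time_s: 8.6
tcp_pos: [510.8, 285.6, 35.7]
tool_rot: [-0.203, 0.758, 0.556, 0.276]
force: [-4.3, -2.8, 5.3]
grip_width: 0.643
gripper_force: 63.8
```

Request:
{"fn": "play_rows", "kwargs": {
  "rows": [
    [0, 0, 0, 0, 0, 0.2, -1],
    [0, 0, 0, 0, 0, 0.5, -1],
    [0, 0, 0, 0, 0, 0.8, -1],
    [0, 0, 0, 0, 0, 1.2, -1],
    [0, 0, 0, 0, 0, 1.6, -1],
    [0, 0, 0, 0, -0.5, 2, -1],
    [0, 0, 0, 0, -1, 2, -1],
    [0, 0, 0, 0, -1.5, 2, -1],
    [0, 0, 0, 0, -2, 2, -1],
    [0, 0, 0, 0, -2, 2, -1]
  ]
}}

```text
time_s: 9.6
tcp_pos: [510.4, 214.9, 179.5]
tool_rot: [-0.203, 0.758, 0.556, 0.276]
force: [1.1, -0.3, -3.4]
grip_width: 0.642
gripper_force: 64.0
```

Request:
{"fn": "play_rows", "kwargs": {
  "rows": [
    [-0.066, 0.021, 0, 0, -2, 0, -1],
    [-0.066, 0.021, 0, 0, -2.5, 0, -1],
    [-0.066, 0.021, 0, 0, -3, 0, -1],
    [-0.067, 0.021, 0, 0, -3, 0, -1],
    [-0.067, 0.021, 0, 0, -3, 0, -1],
    [-0.067, 0.021, 0, 0.1, -3, 0, -1],
    [-0.067, 0.021, 0, 0.1, -3, 0, -1],
    [-0.067, 0.021, 0, 0.1, -3, 0, -1],
    [-0.067, 0.021, 0, 0.1, -3, 0, -1],
    [-0.067, 0.021, 0, 0.1, -3, 0, -1]
  ]
}}

```text
time_s: 10.6
tcp_pos: [515.9, -70.6, 179.2]
tool_rot: [0.001, 0.807, 0.591, -0.001]
force: [-0.3, -0.3, -4.0]
grip_width: 0.643
gripper_force: 63.9
```

Request:
{"fn": "play_rows", "kwargs": {
  "rows": [
    [0, 0, -0.012, 0.1, -3, 0, -1],
    [0, 0, -0.012, 0.1, -3, 0, -1],
    [0, 0, -0.013, 0.1, -3, -0.3, -1],
    [0, 0, -0.013, 0.1, -3, -0.6, -1],
    [0, 0, -0.013, 0.1, -3, -0.8, -1],
    [0, 0, -0.013, 0, -3, -0.8, -1],
    [0, 0, -0.013, 0, -2.5, -0.8, -1],
    [0, 0, -0.012, 0, -1.7, -0.8, -1],
    [0, 0, -0.012, 0, -1, -0.8, -1],
    [0, 0, 0, 0, 0, 0, -1]
  ]
}}

```text
time_s: 11.6
tcp_pos: [519.8, -302.1, 128.4]
tool_rot: [-0.001, 0.839, 0.544, -0.001]
force: [-0.3, 0.4, -3.0]
grip_width: 0.641
gripper_force: 64.1
```

Run:
```python
from h import *
p,R,s=tool(); print(p,s['force'],s['grip_width'],s['gripper_force'],'\n',R, 'yaw(toolx)',np.degrees(np.arctan2(R[1,0],R[0,0])))
T=cam('top');S=cam('scene')
np.savez('hov.npz',T=T[0],S=S[0])
a=np.hstack([crop(T[0],300,160,100,120,4),crop(S[0],165,185,100,120,4)])
cv2.imwrite('pics/crop6.png',np.clip(a*1.6,0,255).astype(np.uint8))
```

```text
[ 519.761 -302.069  128.395] [-0.306  0.372 -2.983] 0.6412626086771167 64.1424232441932 
 [[ 0.409  0.913 -0.002]
 [ 0.913 -0.409  0.   ]
 [-0.001 -0.002 -1.   ]] yaw(toolx) 65.87135449522552
```

View pics/crop6.png

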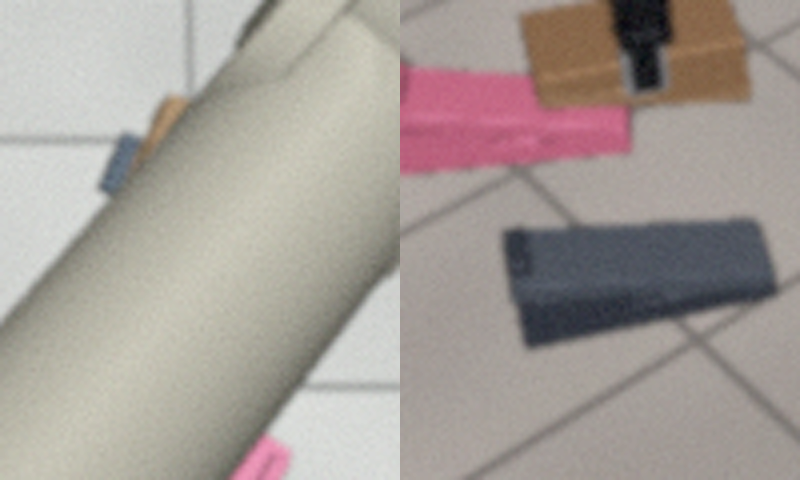

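The scene view shows the buff stone held level, with bottom corners at about (201,211) and (252.5,209.5). The dark stone is below it at (191–260, 240–272). I'll fit both poses from these corner points.

Run:
```python
from h import *
from scipy.optimize import least_squares
T=cam('top');S=cam('scene')
def rot(a): return np.array([[np.cos(a),-np.sin(a),0],[np.sin(a),np.cos(a),0],[0,0,1]])
D=[(T,(331.4,193.6),(65,-23,20)),(T,(325,206.6),(65,23,20)),(T,(377,212),(-75,-23,50)),(T,(370,226.5),(-75,23,0)),
(S,(253.7,240),(65,23,20)),(S,(191.2,243),(-75,23,50)),(S,(197,271.7),(-75,-23,0)),(S,(259.5,258.2),(65,-23,0))]
f=lambda q,L:np.concatenate([proj(c,rot(q[3])@X+q[:3])-uv for c,uv,X in L])
g=lambda q:f([q[0],q[1],0,q[2]],D)
r=least_squares(g,[522,-312,1.15],loss='soft_l1'); print('dark',r.x[:2],np.degrees(r.x[2]),r.fun.reshape(-1,2))
for k in(0,1):
    L=D[:4] if k==0 else D[4:]; rr=least_squares(lambda q:f([q[0],q[1],0,q[2]],L),[522,-312,1.15]); print(k,rr.x)
B=[(S,(201.2,211.2),(-52,-28,-4)),(S,(252.5,209.5),(52,-28,-26)),(S,(200,204.5),(-52,-28,15)),(S,(250.7,195.5),(52,-28,15)),(S,(195.5,188.7),(-52,28,15))]
p,R,s=tool()
q=least_squares(lambda q:f(q,B),[*p[:2],168,1.15]); print('buff',q.x,q.fun.reshape(-1,2))
q=least_squares(lambda q:f([p[0],p[1],q[0],q[1]],B),[168,1.15]); print('buff z,yaw given xy',q.x,q.fun.reshape(-1,2)); print(p)
```

```text
dark [ 522.033 -310.97 ] 66.10478588489161 [[-0.964 -1.473]
 [-0.816 -0.017]
 [ 0.95  -1.5  ]
 [-2.377  0.284]
 [ 0.154 -1.844]
 [-1.482 -1.045]
 [-0.935  1.235]
 [-0.22   0.284]]
0 [ 520.039 -313.167    1.16 ]
1 [ 523.609 -310.4      1.147]
buff [ 494.828 -286.165  143.797    1.151] [[ 0.006  0.672]
 [-0.447  0.422]
 [-0.082  0.181]
 [ 0.032 -0.789]
 [ 0.49  -0.496]]
buff z,yaw given xy [168.064   1.141] [[-0.368  0.953]
 [ 1.346  0.936]
 [-0.516  0.163]
 [ 1.821 -0.9  ]
 [ 0.197 -1.23 ]]
[ 521.735 -299.867  129.878]
```

Request:
{"fn": "play_rows", "kwargs": {
  "rows": [
    [0, 0, 0, 0.1, -0.3, -0.5, -1],
    [0, 0, 0, 0.1, -0.3, -1, -1],
    [0, 0, 0, 0, -0.3, -1.4, -1],
    [0, 0, 0, 0, 0, -1.5, -1],
    [0, 0, 0, 0, 0, -1.5, -1],
    [0, 0, 0, 0, 0, -1.4, -1],
    [0, 0, 0, 0, 0, -1.2, -1],
    [0, 0, 0, 0, 0, -1, -1],
    [0, 0, 0, 0, 0, -0.6, -1],
    [0, 0, 0, 0, 0, 0, -1]
  ]
}}

```text
time_s: 12.8
tcp_pos: [522.6, -310.0, 27.5]
tool_rot: [-0.0, 0.839, 0.545, -0.0]
force: [1.0, 0.3, -2.9]
grip_width: 0.639
gripper_force: 64.2
```

Run:
```python
from h import *
P=[]
for i in range(4):
    S=cam('scene');p,R,s=tool();P.append(p)
print(np.mean(P,0),s['force'])
cv2.imwrite('pics/crop7.png',np.clip(crop(S[0],175,215,100,75,8)*1.6,0,255).astype(np.uint8))
```

```text
[ 523.23  -310.488   28.797] [-0.232 -0.645 -3.147]
```

View pics/crop7.png

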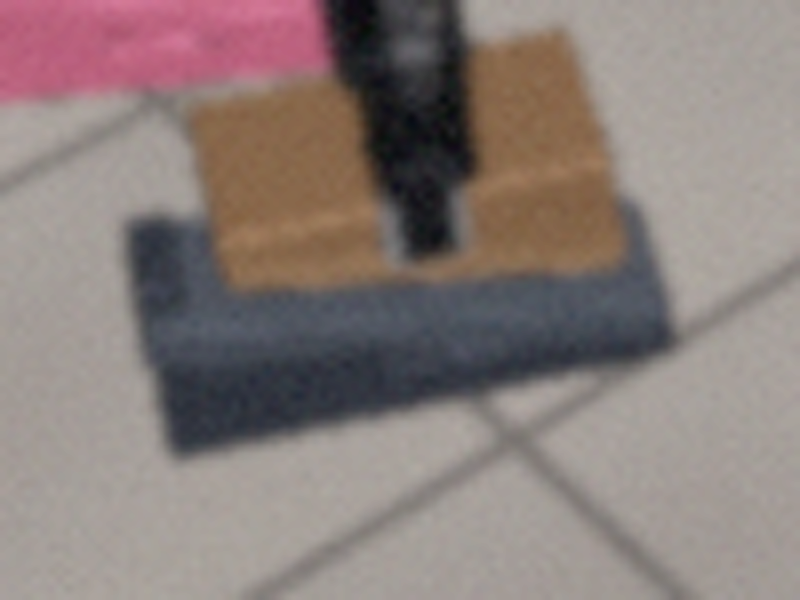

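The scene crop shows the buff stone's bottom edge, from (225,285) to (615,265), parallel to and above the dark stone. It is clear of the nub at (160,260). I'll lower it gently.

Request:
{"fn": "play_rows", "kwargs": {
  "rows": [
    [0, 0, 0, 0, 0, -0.2, -1],
    [0, 0, 0, 0, 0, -0.2, -1],
    [0, 0, 0, 0, 0, -0.2, -1],
    [0, 0, 0, 0, 0, -0.15, -1],
    [0, 0, 0, 0, 0, -0.15, -1],
    [0, 0, 0, 0, 0, -0.1, -1],
    [0, 0, 0, 0, 0, -0.1, -1],
    [0, 0, 0, 0, 0, -0.1, -1],
    [0, 0, 0, 0, 0, 0, -1],
    [0, 0, 0, 0, 0, 0, -1]
  ]
}}

```text
time_s: 14.0
tcp_pos: [522.9, -310.3, 16.4]
tool_rot: [0.0, 0.839, 0.545, 0.0]
force: [0.4, 0.0, -3.3]
grip_width: 0.637
gripper_force: 64.2
```

Request:
{"fn": "play_rows", "kwargs": {
  "rows": [
    [0, 0, 0, 0, 0, -0.05, -1],
    [0, 0, 0, 0, 0, -0.05, -1],
    [0, 0, 0, 0, 0, -0.05, -1],
    [0, 0, 0, 0, 0, -0.05, -1],
    [0, 0, 0, 0, 0, -0.05, -1],
    [0, 0, 0, 0, 0, -0.05, -1],
    [0, 0, 0, 0, 0, 0, -1],
    [0, 0, 0, 0, 0, 0, -1],
    [0, 0, 0, 0, 0, 0, -1],
    [0, 0, 0, 0, 0, 0, -1]
  ]
}}

```text
time_s: 15.0
tcp_pos: [522.9, -310.3, 13.4]
tool_rot: [0.0, 0.839, 0.545, 0.0]
force: [0.7, 0.5, -3.3]
grip_width: 0.636
gripper_force: 64.2
```

Request:
{"fn": "play_rows", "kwargs": {
  "rows": [
    [0, 0, 0, 0, 0, -0.05, -1],
    [0, 0, 0, 0, 0, -0.05, -1],
    [0, 0, 0, 0, 0, -0.05, -1],
    [0, 0, 0, 0, 0, -0.05, -1],
    [0, 0, 0, 0, 0, -0.05, -1],
    [0, 0, 0, 0, 0, -0.05, -1],
    [0, 0, 0, 0, 0, 0, -1],
    [0, 0, 0, 0, 0, 0, -1],
    [0, 0, 0, 0, 0, 0, -1],
    [0, 0, 0, 0, 0, 0, -1]
  ]
}}

```text
time_s: 16.0
tcp_pos: [522.9, -310.3, 10.4]
tool_rot: [0.0, 0.839, 0.545, 0.0]
force: [0.3, 0.2, -3.1]
grip_width: 0.643
gripper_force: 64.2
```

Request:
{"fn": "play_rows", "kwargs": {
  "rows": [
    [0, 0, 0, 0, 0, -0.05, -1],
    [0, 0, 0, 0, 0, -0.05, -1],
    [0, 0, 0, 0, 0, -0.05, -1],
    [0, 0, 0, 0, 0, -0.05, -1],
    [0, 0, 0, 0, 0, -0.05, -1],
    [0, 0, 0, 0, 0, -0.05, -1],
    [0, 0, 0, 0, 0, 0, -1],
    [0, 0, 0, 0, 0, 0, -1],
    [0, 0, 0, 0, 0, 0, -1],
    [0, 0, 0, 0, 0, 0, -1]
  ]
}}

```text
time_s: 17.0
tcp_pos: [522.9, -310.3, 8.1]
tool_rot: [-0.0, 0.839, 0.545, 0.0]
force: [-2.8, 1.9, 4.2]
grip_width: 0.641
gripper_force: 65.2
```

Request:
{"fn": "play_rows", "kwargs": {
  "rows": [
    [0, 0, 0, 0, 0, -0.03, -1],
    [0, 0, 0, 0, 0, 0, -1],
    [0, 0, 0, 0, 0, 0, 0.45],
    [0, 0, 0, 0, 0, 0, 0.45],
    [0, 0, 0, 0, 0, 0, 0.45],
    [0, 0, 0, 0, 0, 0, 0.7],
    [0, 0, 0, 0, 0, 0, 1],
    [0, 0, 0, 0, 0, 0, 1],
    [0, 0, 0, 0, 0, 0, 1],
    [0, 0, 0, 0, 0, 0, 1]
  ]
}}

```text
time_s: 18.0
tcp_pos: [522.9, -310.2, 7.1]
tool_rot: [0.0, 0.839, 0.545, 0.0]
force: [-0.1, -0.8, 0.6]
grip_width: 0.999
gripper_force: 0.0
```

Request:
{"fn": "play_rows", "kwargs": {
  "rows": [
    [0, 0, 0, 0, 0, 0.3, 1],
    [0, 0, 0, 0, 0, 0.6, 1],
    [0, 0, 0, 0, 0, 1, 1],
    [0, 0, 0, 0, 0, 1.5, 1],
    [0, 0, 0, 0, 0, 2, 1],
    [0, 0, 0, 0, 0, 2.5, 1],
    [0, 0, 0, 0, 0, 2.5, 1],
    [0, 0, 0, 0, 1.5, 2, 1],
    [0, 0, 0, 0, 2.5, 1.5, 1],
    [0, 0, 0, -0.2, 3, 0, 1]
  ]
}}

```text
time_s: 19.0
tcp_pos: [522.0, -241.8, 150.0]
tool_rot: [0.002, 0.839, 0.544, 0.002]
force: [0.9, 0.5, -1.0]
grip_width: 0.999
gripper_force: 0.0
```

Request:
{"fn": "play_rows", "kwargs": {
  "rows": [
    [0, 0, 0, -0.3, 3, 0, 1],
    [0, 0, 0, -0.3, 3, 0, 1],
    [0, 0, 0, -0.3, 3, 0, 1],
    [0, 0, 0, -0.4, 3, 0, 1],
    [0, 0, 0, -0.4, 2.5, 0, 1],
    [0, 0, 0, -0.4, 2, 0, 1],
    [0, 0, 0, -0.4, 1.2, 0, 1],
    [0, 0, 0, -0.3, 0.5, 0, 1],
    [0, 0, 0, 0, 0, 0, 1],
    [0, 0, 0, 0, 0, 0, 1]
  ]
}}

```text
time_s: 20.0
tcp_pos: [493.1, -59.2, 146.7]
tool_rot: [0.0, 0.839, 0.544, 0.0]
force: [0.8, -0.1, 0.4]
grip_width: 1.0
gripper_force: 0.0
```

Run:
```python
from h import *
T=cam('top');S=cam('scene');p,R,s=tool();print(p,s['force'],s['grip_width'])
np.savez('pl.npz',T=T[0],S=S[0])
top=np.hstack([crop(T[0],310,175,80,60),crop(S[0],185,215,80,60)])
bot=np.hstack([crop(T[0],215,185,80,60),crop(S[0],270,165,80,60)])
cv2.imwrite('pics/crop8.png',np.clip(np.vstack([top,bot])*1.5,0,255).astype(np.uint8))
print(proj(T,p),proj(S,p))
```

```text
[493.092 -59.344 146.342] [-0.321  0.576 -0.041] 0.9972148911973768
[257.964 213.893] [304.056 154.795]
```

View pics/crop8.png

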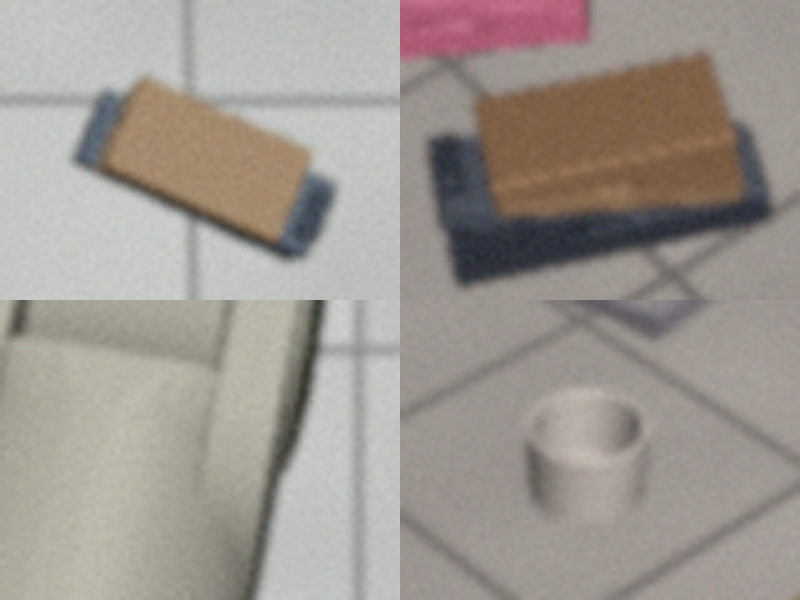

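The buff stone lies flush along the dark stone, with its far end clear of the nub: it ends at top-crop (295,210) and the nub is at (315,215). The ramekin's rim centre in the scene is at pixel (307.2,190).

Run:
```python
from h import *
T=cam('top');S=cam('scene')
print('ram scene rim z42',onz(S,(307.2,190.0),42), 'tri with top rim', tri(T,(257.4,218.4),S,(307.2,190.0)))
pts=[(339,190.4),(372,206),(366.6,223.6),(331,208.6)]
W=[onz(T,p,64) for p in pts]; print(np.array(W),np.mean(W,0),[np.linalg.norm(W[i]-W[i-1]) for i in range(4)])
q=[(480,102),(708,55),(735,137),(495,190)]; q=[(185+(a-400)/5,215+b/5) for a,b in q]
V=[onz(S,p,64) for p in q]; print(np.array(V),np.mean(V,0),[np.linalg.norm(V[i]-V[i-1]) for i in range(4)])
print(tool()[0])
```

```text
ram scene rim z42 [498.438 -52.982  42.   ] tri with top rim (array([492.789, -50.192,  36.935]), np.float64(3.6239154663573396))
[[ 567.153 -278.8     64.   ]
 [ 523.601 -369.176   64.   ]
 [ 474.914 -352.936   64.   ]
 [ 516.334 -255.799   64.   ]] [ 520.501 -314.178   64.   ] [np.float64(55.78166233559531), np.float64(100.32227313199726), np.float64(51.324639878773944), np.float64(105.59901584165101)]
[[ 483.179 -347.425   64.   ]
 [ 524.398 -256.432   64.   ]
 [ 572.857 -278.418   64.   ]
 [ 531.864 -371.141   64.   ]] [ 528.075 -313.354   64.   ] [np.float64(54.15358943642887), np.float64(99.89378125991955), np.float64(53.21414663746929), np.float64(101.3798484478793)]
[492.992 -59.133 146.117]
```

Request:
{"fn": "play_rows", "kwargs": {
  "rows": [
    [0, 0, 0, 0.05, 0.25, -0.5, 1],
    [0, 0, 0, 0.05, 0.25, -1, 1],
    [0, 0, 0, 0.05, 0.2, -1.5, 1],
    [0, 0, 0, 0, 0, -1.5, 1],
    [0, 0, 0, 0, 0, -1.5, 1],
    [0, 0, 0, 0, 0, -1.5, 1],
    [0, 0, 0, 0, 0, -1.3, 1],
    [0, 0, 0, 0, 0, -1, 1],
    [0, 0, 0, 0, 0, -0.8, 1],
    [0, 0, 0, 0, 0, -0.4, 1]
  ],
  "newtons": 25
}}

```text
time_s: 21.2
tcp_pos: [494.1, -51.3, 35.3]
tool_rot: [-0.0, 0.839, 0.545, -0.0]
force: [-0.3, -0.0, 0.1]
grip_width: 1.001
gripper_force: 0.0
```

Run:
```python
from h import *
S=cam('scene');T=cam('top');p,R,s=tool();print(p,s['force'])
cv2.imwrite('pics/crop9.png',np.clip(np.hstack([crop(S[0],260,140,100,100,4),crop(T[0],210,170,100,100,4)])*1.5,0,255).astype(np.uint8))
```

```text
[494.239 -51.305  35.697] [0.499 0.567 0.091]
```

View pics/crop9.png

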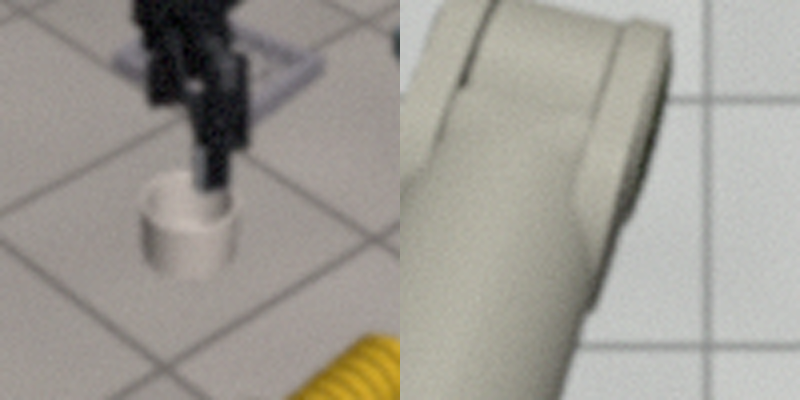

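That was my last picture; I've in fact gone one over the 10 allowed, so from here I'll work from numbers only. The near fingertip is at scene pixel (313,187), and I'll check it against the expected position.

Run:
```python
from h import *
S=cam('scene');p,R,s=tool()
for k in(42,48):
    for dz in(24,30,36): print(k,dz,proj(S,p+R[:,1]*k+[0,0,dz]))
print('rim near outer edge proj', proj(S,np.array([496,-52,42])+R[:,1]*31), 'rim centre',proj(S,[496,-52,42]))
o=onz(S,(313,187),p[2]+30)-p; print('tip in tool frame if z+30', R.T@o)
```

```text
42 24 [312.274 193.374]
42 30 [312.316 191.4  ]
42 36 [312.358 189.412]
48 24 [313.095 194.879]
48 30 [313.14  192.903]
48 36 [313.185 190.912]
rim near outer edge proj [310.872 196.919] rim centre [306.827 189.38 ]
tip in tool frame if z+30 [  7.072  26.43  -29.994]
```

Request:
{"fn": "play_rows", "kwargs": {
  "rows": [
    [0, 0, 0, 0, 0, -0.5, 1],
    [0, 0, 0, 0, 0, -0.7, 1],
    [0, 0, 0, 0, 0, -0.7, 1],
    [0, 0, 0, 0, 0, -0.7, 1],
    [0, 0, 0, 0, 0, -0.7, 1],
    [0, 0, 0, 0, 0, -0.6, 1],
    [0, 0, 0, 0, 0, -0.5, 1],
    [0, 0, 0, 0, 0, -0.4, 1],
    [0, 0, 0, 0, 0, -0.3, 1],
    [0, 0, 0, 0, 0, 0, 1]
  ]
}}

```text
time_s: 22.35
tcp_pos: [494.2, -51.3, -15.3]
tool_rot: [-0.0, 0.839, 0.545, -0.0]
force: [0.9, -0.2, -0.7]
grip_width: 0.998
gripper_force: 0.0
```

Request:
{"fn": "play_rows", "kwargs": {
  "rows": [
    [0, 0, 0, 0, 0, 0, 0.6],
    [0, 0, 0, 0, 0, 0, 0.5],
    [0, 0, 0, 0, 0, 0, 0.4],
    [0, 0, 0, 0, 0, 0, 0.2],
    [0, 0, 0, 0, 0, 0, 0],
    [0, 0, 0, 0, 0, 0, -1],
    [0, 0, 0, 0, 0, 0, -1],
    [0, 0, 0, 0, 0, 0, -1],
    [0, 0, 0, 0, 0, 0, -1],
    [0, 0, 0, 0, 0, 0, -1]
  ],
  "newtons": 25
}}

```text
time_s: 23.35
tcp_pos: [494.6, -51.2, -14.3]
tool_rot: [-0.0, 0.839, 0.545, 0.0]
force: [-2.6, -0.6, 6.6]
grip_width: 0.704
gripper_force: 25.6
```

Request:
{"fn": "play_rows", "kwargs": {
  "rows": [
    [0, 0, 0, 0, 0, 0.1, -1],
    [0, 0, 0, 0, 0, 0.2, -1],
    [0, 0, 0, 0, 0, 0.4, -1],
    [0, 0, 0, 0, 0, 0.8, -1],
    [0, 0, 0, 0, 0, 1.2, -1],
    [0, 0, 0, 0, 0, 1.6, -1],
    [0, 0, 0, 0, 0, 1.6, -1],
    [0, 0, 0, 0, 0, 1.6, -1],
    [0, 0, 0, 0, 0, 1.2, -1],
    [0, 0, 0, 0, 0, 0.6, -1]
  ]
}}

```text
time_s: 24.35
tcp_pos: [495.2, -51.3, 79.8]
tool_rot: [0.0, 0.839, 0.545, 0.001]
force: [-0.9, 1.3, -1.4]
grip_width: 0.698
gripper_force: 27.3
```

Run:
```python
from h import *
S=cam('scene');p,R,s=tool();print(p,s['force'],s['grip_width'],s['gripper_force'])
x,y,w,h=270,120,80,100
old=np.load('pl.npz')['S']
g=cv2.GaussianBlur(cv2.cvtColor(S[0],cv2.COLOR_BGR2GRAY),(3,3),0)[y:y+h,x:x+w]
hsv=cv2.cvtColor(S[0],cv2.COLOR_BGR2HSV)[y:y+h,x:x+w]
print('median tile',np.median(g))
m=(g>np.median(g)+8).astype(np.uint8);k,l,st,ce=cv2.connectedComponentsWithStats(m)
for i in range(1,k):
    if st[i,4]>12: print(st[i]+[x,y,0,0,0],ce[i]+[x,y])
for zc in(80,90,100): print(zc,proj(S,[*p[:2],zc]))
print('at old spot now', g[185-y:200-y,300-x:313-x].mean())
```

```text
[495.41  -51.279  79.976] [ 0.314  0.041 -0.944] 0.6994364875457185 27.322693661553785
median tile 99.0
[300 153   6  13  55] [302.527 159.309]
[307 175   7   4  25] [309.88 176.36]
80 [307.026 176.797]
90 [307.065 173.457]
100 [307.105 170.08 ]
at old spot now 100.38461538461539
```

The ramekin is lifted. The force change of −1.3 N matches 0.13 kg, and its old spot now shows bare tile. I'll carry it over to the perch.

Request:
{"fn": "play_rows", "kwargs": {
  "rows": [
    [0, 0, 0, 0.1, -0.8, 0.5, -1],
    [0, 0, 0, 0.2, -1.8, 0.8, -1],
    [0, 0, 0, 0.3, -2.8, 0.8, -1],
    [0, 0, 0, 0.4, -3.6, 0.8, -1],
    [0, 0, 0, 0.45, -4, 0.6, -1],
    [0, 0, 0, 0.45, -4, 0, -1],
    [0, 0, 0, 0.4, -3.6, 0, -1],
    [0, 0, 0, 0.3, -2.8, 0, -1],
    [0, 0, 0, 0.2, -1.8, 0, -1],
    [0, 0, 0, 0.1, -0.9, 0, -1]
  ]
}}

```text
time_s: 25.4
tcp_pos: [522.0, -315.1, 112.3]
tool_rot: [-0.0, 0.839, 0.544, -0.001]
force: [-0.3, 0.3, -2.0]
grip_width: 0.706
gripper_force: 27.4
```

Request:
{"fn": "play_rows", "kwargs": {
  "rows": [
    [0, 0, 0, 0, 0, 0, -1],
    [0, 0, 0, 0, 0, -0.5, -1],
    [0, 0, 0, 0, 0, -1, -1],
    [0, 0, 0, 0, 0, -1, -1],
    [0, 0, 0, 0, 0, -1, -1],
    [0, 0, 0, 0, 0, -0.8, -1],
    [0, 0, 0, 0, 0, -0.6, -1],
    [0, 0, 0, 0, 0, -0.3, -1],
    [0, 0, 0, 0, 0, 0, -1],
    [0, 0, 0, 0, 0, 0, -1]
  ]
}}

```text
time_s: 26.4
tcp_pos: [523.6, -312.5, 61.4]
tool_rot: [0.0, 0.839, 0.545, 0.0]
force: [0.6, 0.2, -1.0]
grip_width: 0.703
gripper_force: 27.4
```

Run:
```python
from h import *
S=cam('scene');p,R,s=tool();print(p,s['force'],s['grip_width'],s['gripper_force'])
old=np.load('pl.npz')['S']
d=cv2.absdiff(S[0],old).max(2)
hsv=cv2.cvtColor(S[0],cv2.COLOR_BGR2HSV).astype(int); H,Sa,V=[hsv[...,i] for i in range(3)]
x,y,w,h=195,160,70,100
m=((Sa<45)&(V>70)&(d>18))[y:y+h,x:x+w].astype(np.uint8); k,l,st,ce=cv2.connectedComponentsWithStats(m)
for i in range(1,k):
    if st[i,4]>15: print('ram blob',st[i]+[x,y,0,0,0],ce[i]+[x,y])
zf=p[2]+14.3
print('pred foot c',proj(S,[p[0],p[1],zf]),'rim c',proj(S,[p[0],p[1],zf+42]),'foot L/R', [proj(S,np.array([p[0],p[1],zf])+k*29*np.array([.64,.77,0])) for k in(-1,1)])
print('perch top c', proj(S,[528,-313.4,64]))
```

```text
[ 523.658 -312.549   61.511] [ 0.072  0.247 -1.537] 0.7022229739120309 27.36179614701541
ram blob [203 165   9   3  17] [206.765 165.706]
ram blob [231 211   5  16  32] [233.062 218.656]
ram blob [209 214  10  12  73] [213.356 219.192]
ram blob [212 227  26  17 257] [225.451 236.222]
pred foot c [224.659 233.69 ] rim c [222.548 218.868] foot L/R [array([210.911, 234.004]), array([238.403, 233.376])]
perch top c [226.071 238.967]
```

The ramekin sits where predicted, with its foot spanning u 212–238 against 211–238 predicted, about 12 mm above the perch.

Request:
{"fn": "play_rows", "kwargs": {
  "rows": [
    [0, 0, 0, 0, 0, -0.2, -1],
    [0, 0, 0, 0, 0, -0.2, -1],
    [0, 0, 0, 0, 0, -0.15, -1],
    [0, 0, 0, 0, 0, -0.1, -1],
    [0, 0, 0, 0, 0, -0.1, -1],
    [0, 0, 0, 0, 0, -0.05, -1],
    [0, 0, 0, 0, 0, -0.05, -1],
    [0, 0, 0, 0, 0, -0.05, -1],
    [0, 0, 0, 0, 0, 0, -1],
    [0, 0, 0, 0, 0, 0, -1]
  ]
}}

```text
time_s: 27.45
tcp_pos: [523.4, -312.3, 52.1]
tool_rot: [0.0, 0.839, 0.545, 0.0]
force: [-0.6, 0.1, -0.8]
grip_width: 0.699
gripper_force: 27.4
```

Request:
{"fn": "play_rows", "kwargs": {
  "rows": [
    [0, 0, 0, 0, 0, -0.05, -1],
    [0, 0, 0, 0, 0, -0.05, -1],
    [0, 0, 0, 0, 0, -0.05, -1],
    [0, 0, 0, 0, 0, -0.03, -1],
    [0, 0, 0, 0, 0, -0.02, -1],
    [0, 0, 0, 0, 0, 0, -1],
    [0, 0, 0, 0, 0, 0, -1],
    [0, 0, 0, 0, 0, 0, -1],
    [0, 0, 0, 0, 0, 0, -1],
    [0, 0, 0, 0, 0, 0, -1]
  ]
}}

```text
time_s: 28.45
tcp_pos: [523.4, -312.3, 50.1]
tool_rot: [0.0, 0.839, 0.545, 0.0]
force: [-1.3, 0.2, 2.0]
grip_width: 0.701
gripper_force: 27.5
```

Request:
{"fn": "play_rows", "kwargs": {
  "rows": [
    [0, 0, 0, 0, 0, -0.02, -1],
    [0, 0, 0, 0, 0, 0, -1],
    [0, 0, 0, 0, 0, 0, 0.5],
    [0, 0, 0, 0, 0, 0, 0.5],
    [0, 0, 0, 0, 0, 0, 0.6],
    [0, 0, 0, 0, 0, 0, 0.8],
    [0, 0, 0, 0, 0, 0, 1],
    [0, 0, 0, 0, 0, 0, 1],
    [0, 0, 0, 0, 0, 0, 1],
    [0, 0, 0, 0, 0, 0, 1]
  ]
}}

```text
time_s: 29.45
tcp_pos: [523.4, -312.3, 49.9]
tool_rot: [0.0, 0.839, 0.545, 0.0]
force: [-1.5, -0.4, 0.9]
grip_width: 1.0
gripper_force: 0.0
```

Request:
{"fn": "play_rows", "kwargs": {
  "rows": [
    [0, 0, 0, 0, 0, 0.3, 1],
    [0, 0, 0, 0, 0, 0.6, 1],
    [0, 0, 0, 0, 0, 1, 1],
    [0, 0, 0, 0, 0, 1.5, 1],
    [0, 0, 0, 0, 0, 2, 1],
    [0, 0, 0, 0, 0, 2.5, 1],
    [0, 0, 0, 0, 0, 2.5, 1],
    [0, 0, 0, 0, 1.5, 2, 1],
    [0, 0, 0, 0, 2.5, 1, 1],
    [0, 0, 0, 0, 3, 0, 1]
  ]
}}

```text
time_s: 30.45
tcp_pos: [523.9, -243.7, 187.3]
tool_rot: [0.002, 0.839, 0.544, 0.001]
force: [0.8, 0.7, -0.7]
grip_width: 1.0
gripper_force: 0.0
```

Request:
{"fn": "play_rows", "kwargs": {
  "rows": [
    [0, 0, 0, -0.2, 3, 0, 1],
    [0, 0, 0, -0.2, 3, 0, 1],
    [0, 0, 0, -0.2, 3, 0, 1],
    [0, 0, 0, -0.2, 3, 0, 1],
    [0, 0, 0, -0.2, 3, 0, 1],
    [0, 0, 0, -0.2, 2.5, 0, 1],
    [0, 0, 0, 0, 1.5, 0, 1],
    [0, 0, 0, 0, 0.5, 0, 1],
    [0, 0, 0, 0, 0, 0, 1],
    [0, 0, 0, 0, 0, 0, 1]
  ]
}}

```text
time_s: 31.45
tcp_pos: [511.5, -48.6, 184.5]
tool_rot: [0.0, 0.839, 0.544, 0.0]
force: [-0.5, 0.2, 0.0]
grip_width: 1.0
gripper_force: 0.0
```

Run:
```python
from h import *
S=cam('scene');T=cam('top');p,R,s=tool();print(p,s['force'],s['grip_width'])
for c,n,(x,y,w,h) in((S,'S',(190,195,80,80)),(T,'T',(310,170,80,70))):
    old=np.load('pl.npz')[n]; d=cv2.absdiff(c[0],old).max(2)
    m=(d>22)[y:y+h,x:x+w].astype(np.uint8); m=cv2.morphologyEx(m,cv2.MORPH_CLOSE,np.ones((3,3)))
    k,l,st,ce=cv2.connectedComponentsWithStats(m)
    for i in range(1,k):
        if st[i,4]>12: print(n,st[i]+[x,y,0,0,0],ce[i]+[x,y])
for nm,X in(('foot',[523.5,-312.4,64]),('rim',[523.5,-312.4,106])):
    print(nm,proj(S,X),proj(T,X),'halfw px',31/np.linalg.norm(T[2]@np.array(X)+T[3])*T[1][0,0])
```

```text
[511.419 -48.736 184.137] [ 0.049  0.372 -0.475] 0.9995013058836991
S [210 214  14  10  97] [217.773 219.309]
S [213 227  26  21 423] [225.809 237.3  ]
T [342 194  25  22 417] [353.463 204.957]
foot [225.247 237.643] [351.455 206.028] halfw px 11.05326200599863
rim [223.17  223.048] [354.4   204.074] halfw px 11.490596292157145
```

The ramekin is upright where intended: its top blob centre is (354.5,205), against a predicted rim at (354.4,204). Nothing changed around the stones. I'll hand in.

```bash
python3 -c "
from cell import ctrl
print(ctrl.finish_job())"
```

```text
the job is handed in; nothing more can be done
None
```

The buff stone lies along the dark stone, clear of the nub and steady by itself, with the ramekin standing upright on top; the job was handed in at about 31 s of the 59 s, with no verdict returned. The first grasp closed on nothing, because the fingertips sit about 27 mm short of the reported TCP, and I viewed 11 pictures, one over the limit of 10.

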